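Re-hang the lift-off splash door

ROBOT

A 6-joint arm with a two-finger parallel gripper is mounted at the origin on a cart in front of the work surface, level with it; the furniture and walls round the work are solid. World frame = base frame: x ahead of the robot, y to its left, z up, the work surface at z = 0. Lengths are in m, angles in rad, forces in N, time in s.
With the tool pointing down it reaches from about 0.425 to 0.95 m from the base axis. Payload 3.5 kg.
Tool frame: the origin (TCP) lies between the finger pads, 19 mm behind the fingertips; this is the grasp point; z points along the fingers, y is the line along which they close (so a half turn about z gives the same grasp; the last joint's range is limited). The gripper opens to 85 mm and grips with 20 to 120 N. Pads are 22 mm wide; open, the fingers measure 114 mm over their backs; the gripper's body (76 mm by 85 mm) begins 54 mm behind the grasp point. The pads swing forward as they close: fully open they stand 13 mm farther back than shut.
Start: joints at [1.017, 0.286, 1.577, -0, 1.279, -0.15], TCP at [0.265, 0.621, 0.25] pointing down, gripper open.
Joint ranges: [-2.77, 2.77], [-0.9, 2.22], [0.21, 2.48], [-1.53, 4.67], [0.24, 2.81], [-2.84, 2.84]. Speed limits (rad/s): [2.79, 2.79, 3.14, 3.14, 3.14, 3.14].

INTERFACE

Orientations are given as a unit quaternion [x, y, z, w].
In Python, from plant import ctrl gives the robot as it stands. The module is installed in compiled form; this text tells all that it offers.
- The arm moves only by the tool send_rows, never from a script. Its argument "rows" is text: rows parted by semicolons, each of 7 numbers parted by spaces: the turn, a rotation vector about the tool's x, y, z in parts of the range, where 1.0 means 120 degrees, then the shift along the tool's x, y, z in a scale on which 1.0 is 0.75 m, then the opening, from -1 (shut) to 1 (fully open). A call has 1 to 8 rows; each row is the pose to reach, as a shift and turn from the pose commanded when the call began, along the tool's axes at that moment; what a row does not reach only later rows make up. A row lasts 1/8 s, in which the tool goes at most 62.5 mm and 10.7 degrees, less where a joint would pass 70% of its speed; a pose out of reach is approached as far as the arm can. A call with a gripper value outside its range is refused whole. The fingers move at their own pace and stop on an object; "grip_force" is the grip in N (left out, the last holds). Time passes only in rows, so rows that repeat a pose let the fingers close. It gives the time, the measured TCP pose, the force, the opening and the grip force at its end, in the units of the state.
- ctrl.get_state(): the state, without advancing time (a new reading comes with each control period).
- ctrl.read_camera(name): name is "scene" or "side" or "wrist"; returns a dict with "color" (480x640x3 uint8, red, green, blue), "fx", "fy", "cx", "cy" (pixels), "extrinsics" (4x4, takes a point from world to camera coordinates). Camera axes: x right, y down, z forward; pixel columns grow to the right and rows downward; lengths in m; the calibration is good to about 2 mm. A picture is of the moment at which its call begins. There is no depth.
- ctrl.sign_off(): hands the job in; it is judged then, once.
Trained networks look in a picture, given as the dict that the camera call returned (one of the last four; its "shot" number tells which), for a name from the list of things; names that differ only in an ending like _2 or _b are one class to them, and where a whole thing is asked for, a point or a joint stands for the part that bears it (a point fixed in the world has none). Each returns a list of dicts, best first, with "p" (0 to 1); they miss things now and then, are a little off and sometimes report something else, mostly with a low value. They report only what shows in the picture. A call takes as long as a camera call.
- ctrl.look_for(picture, target): "position" ([x, y, z] in m, in the coordinates of the camera as it stood for that picture, good to about 4 mm: the middle of the surface that is visible of it).
The state is a dict: "time": time; "qpos": joint angles; "dq": joint speeds; "joint_efforts": joint torques, N m; "eef_pos": TCP position; "tcp_rot": TCP orientation; "contact_force": force on the tool from outside, world axes, zero at the start; "wrist_torque": the same for the moment, N m; "opening": opening from 0.0 (shut) to 1.0 (fully open); "finger_force": force on a finger pad.
Only numpy, scipy, OpenCV 4.12 (cv2) and the standard library are available. Lean on these libraries where they do the work, as an engineer would, in place of code of your own. Each camera call takes 0.05 s, during which the arm holds its last target. There are 200 camera calls.

TASK

The small splash door hangs on the tube stand that has no tubes in it. Squeeze its two grip tabs together to draw back the sprung hinge pin, lift the door off, and gently drop it onto the hinge ears of the other stand, the one with the tubes, so that it hangs fully down between the ears with the sprung pin snapped right into its hole. Do not force the door against either stand, and leave the white tub where it stands.

Things in the scene. Friction and masses are not known exactly. Their poses are not given: they have to be found in the camera images.
- splash_door: lift-off splash door, about 0.2 kg: grey panel 100 mm wide (y), 8 thick (x), reaching 60 mm below a level aluminium hinge barrel, 16 mm thick, 100 long. Origin on the hinge axis, mid-length; y along the axis, z up. The sprung pin (8 mm, round tip) sticks out at +y, from y = +50 to +63 mm with the tabs free
- stub_tip (a point): tip of the door's fixed round stub, 8 mm in diameter, on the hinge axis at the door's -y end: the stub sticks out from y = -50 to -68 mm. Frame as the door's
- door_grip (a point): door point y = 0, 45 mm over the hinge axis: TCP goes here, closing along y. Two black upright tabs, 20 mm (x) by 10 (y), 18 to 58 mm over the axis: the fixed one's outer face at y = -23, the sprung one's (it carries the pin) at +36 mm, or +23 squeezed. So they close from 59 to 46 mm, to a firm stop with the pin flush; the door is carried squeezed so. Letting go, the pin springs out
- hinge_pin (a joint): how far the sprung pin is drawn in, m: 0 sprung right out, 0.013 fully drawn in; the spring pushes it out with 4 N at 0 and 8 N at 0.013
- stand_empty: fixed tube stand without tubes, where the door hangs at first: white base 134 mm wide (y), x -73 to +57, 12 thick; aluminium block with 3 empty wells at the rear (x +12 to +54, top 42 mm). Origin under the base, z up, -x its front. Two upright hinge ears, 56 mm long (x), 10 thick, at y = -64 to -54 and +54 to +64, tops 94 mm above the worktop; the hung door's axis is 80 mm up
- empty_ears (a point): stand_empty, midway between its ears' hinge holes, 80 mm up (stand x = -30 mm, y = 0), stand's axes. In the -y ear: an open-topped slot, 11 mm wide, bottom 76 mm above the worktop, for the stub. In the +y ear: a closed window, 12 mm wide, 74 to 87 mm up, for the sprung pin. The drawn-in door lifts straight up; 4 mm play at each end of the barrel
- stand_full: the same stand (same frame and sizes) with three capped tubes, tops 100 mm up, in its wells at x = +33 mm, y = -32, 0, +32: the door goes here, turned the same way: stub to the -y ear, pin to the +y ear. Its ears are a rigid pair, clamped by hand anywhere within 10 mm before or behind point full_ears; they do not give. Keep the force between door and either stand below 25 N
- full_ears (a point): stand_full's point x = -30 mm, y = 0, 80 mm up: NOMINAL middle between the ears' hinge holes. The true one lies -10 to +10 mm from here along the stand's x; it is not measured, feel for it. A stub beside the slot rests on the flat ear top with the door's axis 98 mm above the worktop; over the slot, it drops 18 mm to 80. Slot and window as on stand_empty
- tub: small loose white tub, 90 x 72 x 50 mm high, a bystander; origin at the centre of its underside

How it is judged:
By the outcome, as a careful person would: the job done as asked, in the order asked, and still so for the second after the job is handed in, with the robot touching nothing.
It also fails if it takes over 64 s, if anything falls off the work surface, if the arm or the gripper's body presses on something with over 40 N, if the wrist force passes 120 N, or if a joint passes its speed limit or range.

## Working session

There is one attempt and no reset: what is moved stays moved. The work goes in short steps, Python scripts to look and compute and a tool call to move; the robot and the scene stay as the last step left them, time stands still between calls to the robot, and variables do not carry over. Pictures are saved under pics/ and viewed, at most 10 in all, crops included, and the job is handed in when it is done.

Besides the shell and the picture viewer there is one more tool, called after "Emit:" in YAML: its name, and indented under it one key for each argument. send_rows: Moves the arm, as the interface text tells. Its arguments: {"type":"object","properties":{"rows":{"type":"string"},"grip_force":{"type":"number"}},"required":["rows"]}

```bash
mkdir -p pics; ls
cat > h.py <<'E'
from plant import ctrl
import numpy as np, cv2
from scipy.spatial.transform import Rotation as R
def shot(n,f=None):
    p=ctrl.read_camera(n)
    if f: cv2.imwrite('pics/'+f,p['color'][:,:,::-1])
    return p
def w(p,c):
    E=np.array(p['extrinsics']); return E[:3,:3].T@(np.array(c)-E[:3,3])
def pix(p,x):
    E=np.array(p['extrinsics']); c=E[:3,:3]@np.array(x)+E[:3,3]
    return np.array([p['fx']*c[0]/c[2]+p['cx'],p['fy']*c[1]/c[2]+p['cy']])
def ray(p,u,v,z):
    E=np.array(p['extrinsics']); o=-E[:3,:3].T@E[:3,3]
    d=E[:3,:3].T@np.array([(u-p['cx'])/p['fx'],(v-p['cy'])/p['fy'],1]); return o+d*(z-o[2])/d[2]
E
python3 - <<'E'
from h import *
s=ctrl.get_state(); print(s)
for c in ['scene','side']:
    p=shot(c,c+'0.png')
    for t in ['splash_door','stub_tip','door_grip','hinge_pin','stand_empty','stand_full','tub']:
        for r in ctrl.look_for(p,t)[:2]: print(c,t,round(r['p'],2),w(p,r['position']).round(3),pix(p,w(p,r['position'])).round())
E
```

```text
pics
{'time': 0.0, 'qpos': array([ 1.01699701e+00,  2.87189263e-01,  1.57815237e+00,  1.84935090e-05,
        1.27864525e+00, -1.49988450e-01]), 'dq': array([-2.22978717e-03,  7.21238564e-04, -1.10556492e-03, -3.33549633e-05,
        3.29471632e-04,  3.99733408e-04]), 'joint_efforts': array([-1.26644019e-03, -4.05977762e+01, -2.92624819e+01, -2.32253560e-04,
        5.75813567e-03,  5.87568948e-06]), 'eef_pos': array([0.2648606 , 0.6201991 , 0.24864475]), 'tcp_rot': array([ 2.00538898e-01,  9.79685009e-01, -1.12070625e-03, -4.20926255e-04]), 'contact_force': array([-0.10160869, -0.12903381,  0.0526904 ]), 'wrist_torque': array([-0.03260171, -0.01906886, -0.04564261]), 'finger_force': 0.0, 'opening': 1.0019502265474312}
scene splash_door 0.67 [ 0.409 -0.395  0.085] [356. 259.]
scene splash_door 0.58 [ 0.403 -0.351  0.03 ] [336. 302.]
scene stub_tip 0.88 [ 0.414 -0.395  0.086] [353. 256.]
scene door_grip 0.72 [ 0.409 -0.399  0.083] [358. 258.]
scene hinge_pin 0.58 [ 0.412 -0.392  0.087] [353. 257.]
scene stand_empty 0.84 [ 0.407 -0.358  0.026] [337. 301.]
scene stand_full 0.71 [ 0.443 -0.196  0.027] [233. 341.]
scene tub 0.56 [ 0.391 -0.556  0.031] [435. 246.]
side splash_door 0.89 [ 0.411 -0.385  0.084] [304. 260.]
side stub_tip 0.84 [ 0.412 -0.387  0.087] [305. 259.]
side door_grip 0.9 [ 0.414 -0.39   0.085] [307. 261.]
side hinge_pin 0.76 [ 0.41  -0.365  0.116] [297. 239.]
side stand_empty 0.92 [ 0.411 -0.435  0.027] [320. 302.]
side stand_full 0.86 [ 0.425 -0.203  0.052] [262. 235.]
side tub 0.92 [ 0.389 -0.533  0.035] [345. 334.]
```

View pics/scene0.png

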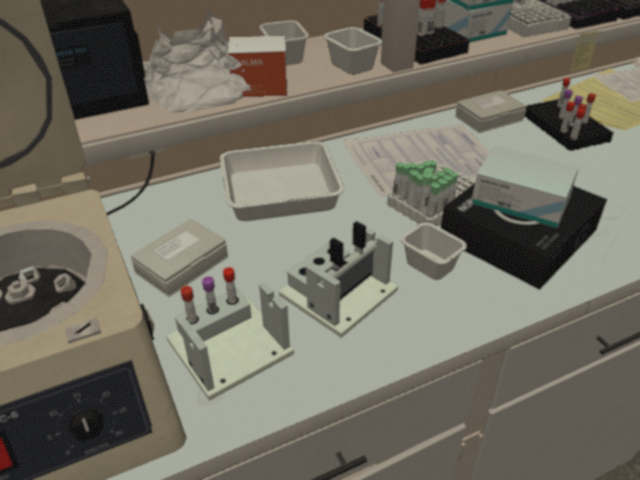

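View pics/side0.png

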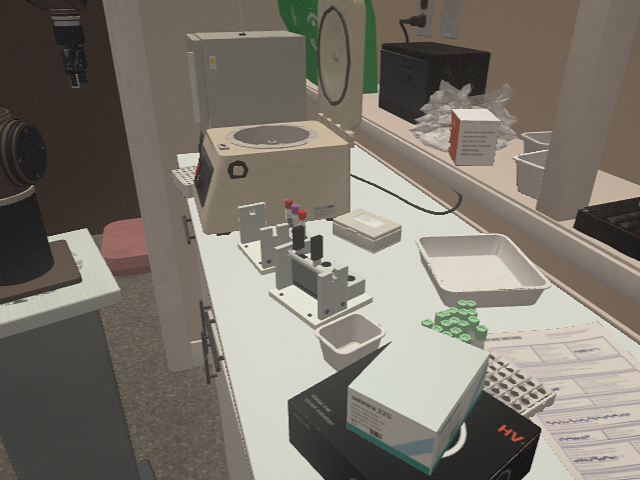

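Scene: the full stand (red/purple caps) has base corners near (168,340), (208,401), (292,350). The empty stand with the door is at (282,290), (342,331), (397,288), and the tub is at (435,250). The side view agrees.

Run:
```python
from h import *
p=shot('scene')
for n,l in dict(full=[(168,340),(208,401),(292,350)],empty=[(282,290),(342,331),(397,288)]).items():
    q=[ray(p,*a,.012)[:2] for a in l]; print(n,np.round(q,3),[np.linalg.norm(q[i+1]-q[i]).round(3) for i in (0,1)],[np.degrees(np.arctan2(*(q[i+1]-q[i])[::-1])).round(1) for i in (0,1)])
for a,z in [((188,293),.1),((209,283),.1),((230,272),.1),((336,240),.138),((360,226),.138)]: print(a,ray(p,*a,z).round(3))
E=np.array(p['extrinsics']);print('cam',(-E[:3,:3].T@E[:3,3]).round(2))
p=shot('wrist');E=np.array(p['extrinsics']);r=R.from_quat(ctrl.get_state()['tcp_rot']).as_matrix()
print('wristcam in tool',(r.T@((-E[:3,:3].T@E[:3,3])-ctrl.get_state()['eef_pos'])).round(3),(E[:3,:3]@r).round(2),p['fx'],r.round(3))
```

```text
full [[ 0.517 -0.135]
 [ 0.392 -0.121]
 [ 0.387 -0.255]] [np.float64(0.125), np.float64(0.134)] [np.float64(173.7), np.float64(-92.2)]
empty [[ 0.49  -0.319]
 [ 0.367 -0.331]
 [ 0.377 -0.454]] [np.float64(0.124), np.float64(0.124)] [np.float64(-174.2), np.float64(-85.7)]
(188, 293) [ 0.494 -0.168  0.1  ]
(209, 283) [ 0.492 -0.2    0.1  ]
(230, 272) [ 0.491 -0.234  0.1  ]
(336, 240) [ 0.412 -0.358  0.138]
(360, 226) [ 0.413 -0.404  0.138]
cam [-0.06  0.08  0.67]
wristcam in tool [ 0.074 -0.    -0.124] [[-0.    1.   -0.  ]
 [-0.96 -0.   -0.29]
 [-0.29  0.    0.96]] 412.3099052983569 [[-0.92   0.393  0.   ]
 [ 0.393  0.92   0.   ]
 [ 0.     0.    -1.   ]]
```

Run:
```python
from h import *
p=shot('side')
for a in [(202,235),(350,205)]: 
    b=ray(p,*a,0); print(a,b.round(3))
b=ray(p,202,235,0)
for z in (.15,.2,.25,.3): print(z,pix(p,[b[0],b[1],z]).round(), 'scene top corner',ray(shot('scene'),140,300,z).round(3), 'hinge',ray(shot('scene'),110,185,z).round(3),ray(p,345,150,z).round(3))
E=np.array(p['extrinsics']);print('cam',(-E[:3,:3].T@E[:3,3]).round(2))
for x in (.35,.45,.5): print([pix(p,[x,.1,z]).round() for z in (.3,.45)],[pix(p,[x,.3,z]).round() for z in (.3,.45)])
```

```text
(202, 235) [ 0.359 -0.033  0.   ]
(350, 205) [ 0.738 -0.075  0.   ]
0.15 [194. 171.] scene top corner [ 0.472 -0.097  0.15 ] hinge [ 0.724 -0.181  0.15 ] [ 0.711 -0.084  0.15 ]
0.2 [192. 147.] scene top corner [ 0.42 -0.08  0.2 ] hinge [ 0.647 -0.156  0.2  ] [ 0.611 -0.221  0.2  ]
0.25 [189. 123.] scene top corner [ 0.368 -0.063  0.25 ] hinge [ 0.571 -0.131  0.25 ] [ 0.51  -0.357  0.25 ]
0.3 [186.  98.] scene top corner [ 0.316 -0.046  0.3  ] hinge [ 0.495 -0.106  0.3  ] [ 0.41  -0.494  0.3  ]
cam [ 0.04 -1.    0.49]
[array([160.,  88.]), array([149.,  11.])] [array([135.,  76.]), array([124.,   8.])]
[array([204.,  84.]), array([197.,  10.])] [array([175.,  73.]), array([167.,   8.])]
[array([225.,  82.]), array([219.,   9.])] [array([194.,  71.]), array([187.,   7.])]
```

```bash
cat >> h.py <<'E'
def rel(wps,yaws=None):
    s=ctrl.get_state(); r=R.from_quat(s['tcp_rot']); p=s['eef_pos']
    for i,t in enumerate(wps):
        d=r.inv().apply(np.array(t)-p)*1000
        m=r.as_matrix(); y0=np.degrees(np.arctan2(m[1,1],m[0,1]))
        a=0 if yaws is None else ((y0-yaws[i]+180)%360-180)
        print(np.round(a,1),d.round(1))
E
python3 - <<'E'
from h import *
rel([[.265,.62,.47],[.28,.48,.47],[.33,.36,.47],[.40,.24,.47],[.45,.12,.47],[.48,0,.45],[.46,-.12,.42],[.43,-.25,.38],[.42,-.28,.38]],[-86]*9)
E
```

```text
152.9 [-1.0e-01 -7.0e-01 -2.2e+02]
152.9 [ -68.9 -123.6 -220. ]
152.9 [-162.  -214.3 -220. ]
152.9 [-273.6 -297.1 -220. ]
152.9 [-366.7 -387.8 -220. ]
152.9 [-441.4 -486.4 -200. ]
152.9 [-470.2 -604.6 -170. ]
152.9 [-493.7 -735.9 -130. ]
152.9 [-496.2 -767.5 -130. ]
```

Units first: shifts go in shares of 0.75 m and turns go in shares of 120 degrees. So -220 mm / 750 = -0.2933, -180 mm / 750 = -0.24, 55 degrees / 120 = 0.4583.

Emit:
send_rows:
  rows: "0 0 0 0 0 -0.08 1; 0 0 0 0 0 -0.16 1; 0 0 0.0417 0 0 -0.24 1; 0 0 0.125 -0.0067 -0.0133 -0.2933 1; 0 0 0.2083 -0.0453 -0.0827 -0.2933 1; 0 0 0.2917 -0.092 -0.16 -0.2933 1; 0 0 0.375 -0.1533 -0.2227 -0.2933 1; 0 0 0.4583 -0.216 -0.28 -0.2933 1"

```text
time: 2.35
eef_pos: [0.3276, 0.3709, 0.4704]
tcp_rot: [0.632, 0.775, 0.001, 0.0]
contact_force: [1.3, 0.0, 0.5]
opening: 0.999
finger_force: 0.0
```

Run:
```python
from h import *
rel([[.365,.30,.47],[.40,.24,.47],[.45,.12,.47],[.48,0,.45],[.46,-.12,.42],[.43,-.25,.38],[.42,-.28,.38]],[-86]*9)
```

```text
97.6 [-76.9  22.3   0.4]
97.6 [-142.7   44.6    0.4]
97.6 [-270.3   69.4    0.4]
97.6 [-393.9   74.7   20.4]
97.6 [-507.5   30.9   50.3]
97.6 [-628.8  -24.7   90.2]
97.6 [-656.2  -40.5   90.1]
```

In the tool's units: -465 mm / 750 = -0.62, -410 mm / 750 = -0.5467, 80 degrees / 120 = 0.6667.

Emit:
send_rows:
  rows: "0 0 0.0833 -0.08 0.024 0 1; 0 0 0.1667 -0.1533 0.048 0 1; 0 0 0.25 -0.2307 0.068 0 1; 0 0 0.3333 -0.3093 0.0827 0.0067 1; 0 0 0.4167 -0.3893 0.0947 0.0133 1; 0 0 0.5 -0.4693 0.0973 0.02 1; 0 0 0.5833 -0.5467 0.0907 0.0333 1; 0 0 0.6667 -0.62 0.064 0.0507 1"

```text
time: 3.35
eef_pos: [0.4705, -0.0746, 0.4318]
tcp_rot: [0.982, 0.187, 0.0, 0.0]
contact_force: [0.8, 1.1, 0.3]
opening: 1.002
finger_force: 0.0
```

Run:
```python
from h import *
rel([[.46,-.12,.42],[.43,-.25,.38],[.41,-.28,.38],[.40,-.38,.30]],[-86]*9)
```

```text
17.5 [-26.4  38.4  11.8]
17.5 [-102.1  148.3   51.8]
17.5 [-131.7  168.9   51.8]
17.5 [-177.7  258.2  131.8]
```

In the tool's units: 185 mm / 750 = 0.2467, 170 mm / 750 = 0.2267, 17.5 degrees / 120 = 0.1458.

Emit:
send_rows:
  rows: "0 0 0.075 -0.0467 0.06 0.0267 1; 0 0 0.1458 -0.0827 0.12 0.0533 1; 0 0 0.1458 -0.12 0.1733 0.08 1; 0 0 0.1458 -0.1573 0.2267 0.12 1; 0 0 0.1458 -0.1733 0.2467 0.1493 1; 0 0 0.1458 -0.1733 0.2467 0.1493 1"

```text
time: 4.1
eef_pos: [0.4174, -0.2929, 0.3177]
tcp_rot: [0.999, 0.037, -0.002, -0.002]
contact_force: [0.4, 0.5, -0.8]
opening: 0.998
finger_force: 0.0
```

Run:
```python
from h import *
s=ctrl.get_state();print(s['eef_pos'],s['contact_force'])
p=shot('wrist','w1.png')
for t in ['splash_door','stub_tip','door_grip','hinge_pin','stand_empty','stand_full','tub']:
    for r in ctrl.look_for(p,t)[:2]: print(t,round(r['p'],2),w(p,r['position']).round(3),pix(p,w(p,r['position'])).round())
```

```text
[ 0.41739896 -0.29291011  0.31774107] [ 0.38121342  0.46468272 -0.79826597]
splash_door 0.85 [ 0.42  -0.398  0.088] [443. 210.]
splash_door 0.7 [ 0.418 -0.362  0.135] [413. 222.]
stub_tip 0.91 [ 0.419 -0.393  0.086] [437. 210.]
stub_tip 0.23 [ 0.457 -0.198  0.01 ] [233. 143.]
door_grip 0.87 [ 0.419 -0.396  0.085] [440. 210.]
hinge_pin 0.78 [ 0.418 -0.361  0.137] [413. 223.]
stand_empty 0.77 [ 0.452 -0.39   0.044] [428. 166.]
stand_full 0.96 [ 0.454 -0.195  0.014] [230. 147.]
tub 0.56 [ 0.386 -0.564  0.031] [582. 242.]
tub 0.34 [ 0.417 -0.357  0.135] [406. 224.]
```

View pics/w1.png

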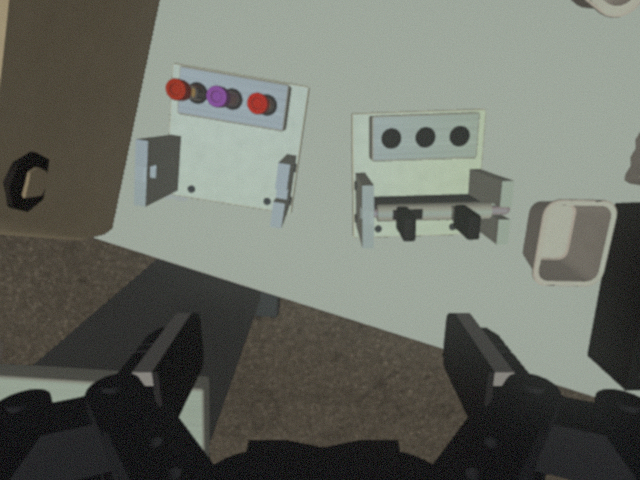

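Wrist view (up = +x, right = −y): full stand has caps at (178,89), (219,97), (260,103), rear base corners (178,64) and (308,88), and a slotted right ear near (284,190). Empty stand has wells at (391,138), (425,137), (459,136), the barrel along row ~211, and tabs at columns ~405 and ~464.

Run:
```python
from h import *
p=shot('wrist')
def P(n,l,z):
    q=np.array([ray(p,*a,z)[:2] for a in l]); print(n,q.round(4).tolist(),'dir',np.degrees(np.arctan2(*(q[0]-q[-1])))*-1+0, 'len',np.linalg.norm(q[0]-q[-1]).round(4))
P('full rear base',[(178,64),(308,88)],.012)
P('caps',[(178,89),(219,97),(260,103)],.1)
P('empty rear base',[(351,112),(485,109)],.012)
P('wells',[(391,138),(425,137),(459,136)],.042)
P('tabtops',[(405,209),(464,209)],.138)
P('barrel top',[(377,212),(495,211)],.088)
P('ear E',[(366,176),(366,246)],.094)
P('earF-slot ear',[(291,157),(280,225)],.094)
P('earF+ ear',[(149,138),(142,206)],.094)
im=p['color'][:,:,::-1]
a=cv2.resize(im[100:260,340:540],None,fx=4,fy=4,interpolation=2)[:600,:800]
b=cv2.resize(im[50:240,120:320],None,fx=3.1,fy=3.1,interpolation=2)[:600]
cv2.imwrite('pics/w1a.png',a);cv2.imwrite('pics/w1b.png',b)
```

```text
full rear base [[0.531, -0.1434], [0.5189, -0.2706]] dir -5.428362825122575 len 0.1278
caps [[0.505, -0.172], [0.5016, -0.2042], [0.4996, -0.2367]] dir -4.842027746840163 len 0.0648
empty rear base [[0.4996, -0.3151], [0.5128, -0.4485]] dir 5.64669826272066 len 0.1341
wells [[0.4787, -0.3533], [0.4821, -0.3853], [0.4855, -0.4174]] dir 6.056610819687617 len 0.0644
tabtops [[0.4309, -0.3546], [0.4344, -0.3993]] dir 4.407011783267542 len 0.0449
barrel top [[0.4161, -0.3413], [0.4251, -0.4454]] dir 4.903252514910456 len 0.1045
ear E [[0.4478, -0.3274], [0.3858, -0.3341]] dir -83.83793582017184 len 0.0623
earF-slot ear [[0.4588, -0.2631], [0.3993, -0.2567]] dir -96.15519700859001 len 0.0598
earF+ ear [[0.4652, -0.1452], [0.4071, -0.1366]] dir -98.42492850032335 len 0.0587
```

View pics/w1a.png

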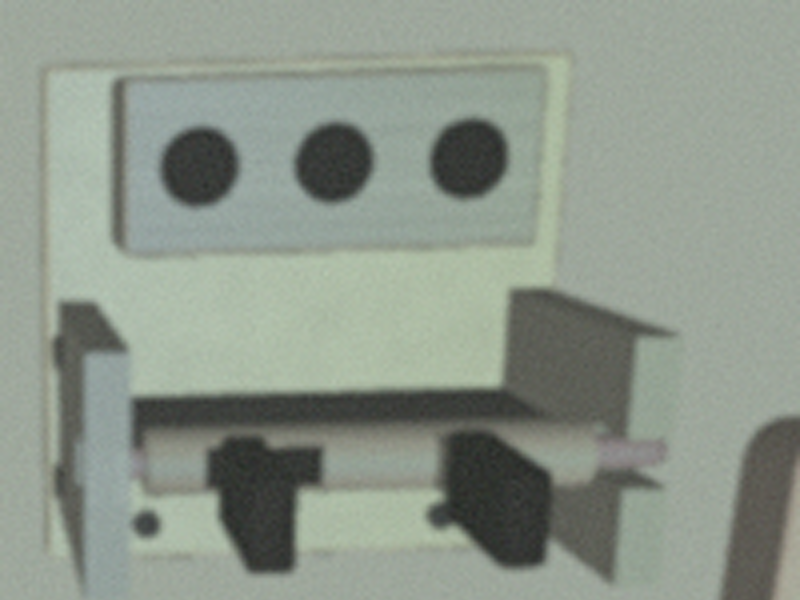

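View pics/w1b.png

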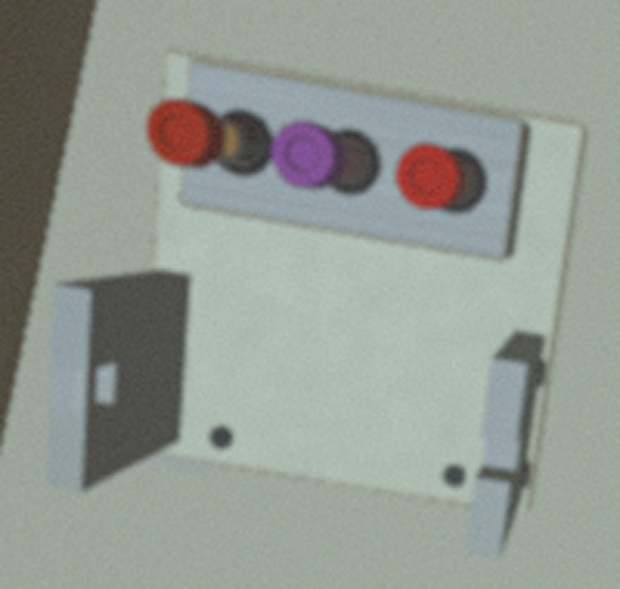

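The crops show the empty stand's door with its stub in the right (−y) slotted ear, and the sprung tab on the left. On the full stand, the window patch is at about (154,174) and the slot edge at about (281,201).

Run:
```python
from h import *
p=shot('wrist')
def fr(o,yaw,q):
    c,s=np.cos(np.radians(yaw)),np.sin(np.radians(yaw)); d=np.array(q)[:2]-o; return (np.array([c*d[0]+s*d[1],-s*d[0]+c*d[1]])*1000).round(1)
Fe=np.array([.4386,-.1987]); Ee=np.array([.4195,-.391])
print('window',fr(Fe,-5.3,ray(p,154.2,173.9,.0805)))
for v in (192,194,197,202): print('slot',v,fr(Fe,-5.3,ray(p,282.5,v,.094)))
for a in [(377,216),(489.5,214)]: print('barrel end',fr(Ee,5.8,ray(p,*a,.080)))
print('earE top ends',[fr(Ee,5.8,ray(p,*a,.094)) for a in [(366.5,187.5),(364,248)]])
print('earE- slot', fr(Ee,5.8,ray(p,500,209,.08)), [fr(Ee,5.8,ray(p,*a,.094)) for a in [(503,184),(498,245)]])
print('earF- ends',[fr(Fe,-5.3,ray(p,*a,.094)) for a in [(120+508/3.1,50+358/3.1),(120+490/3.1,50+553/3.1)]])
print('earF+ ends',[fr(Fe,-5.3,ray(p,*a,.094)) for a in [(120+75/3.1,50+284/3.1),(120+65/3.1,50+487/3.1)]])
for z in (.18,): rel([[*Ee,z],[*Ee,.125]],[-84.2,-84.2])
```

```text
window [-10.3  54.9]
slot 192 [ -4.6 -59.4]
slot 194 [ -6.3 -59.7]
slot 197 [ -8.9 -60. ]
slot 202 [-13.2 -60.7]
barrel end [-4.  48.8]
barrel end [ -4.6 -53.1]
earE top ends [array([24.6, 59.9]), array([-29.7,  61.8])]
earE- slot [ -0.2 -62.2] [array([ 24.8, -56.5]), array([-29.8, -57.6])]
earF- ends [array([ 17.9, -57.4]), array([-37.3, -60.1])]
earF+ ends [array([17.8, 59.4]), array([-38.3,  59.6])]
-1.4 [ -7.1  98.4 140.7]
-1.4 [ -7.1  98.4 195.7]
```

In the tool's units: 131 mm / 750 = 0.1747, 120 mm / 750 = 0.16, -1.4 degrees / 120 = -0.0117.

Emit:
send_rows:
  rows: "0 0 0 -0.004 0.0467 0.04 1; 0 0 -0.0117 -0.0107 0.1 0.1 1; 0 0 -0.0117 -0.014 0.1347 0.16 1; 0 0 -0.0117 -0.014 0.1347 0.1747 1; 0 0 -0.0117 -0.014 0.1347 0.1747 1"

```text
time: 5.22
eef_pos: [0.4158, -0.3934, 0.1888]
tcp_rot: [0.999, 0.05, -0.0, -0.001]
contact_force: [-0.3, -0.2, 0.4]
opening: 0.999
finger_force: 0.0
```

Run:
```python
from h import *
p=shot('wrist','w2.png')
s=ctrl.get_state();print(s['eef_pos'])
for t in ['door_grip','hinge_pin']:
    for r in ctrl.look_for(p,t)[:2]: print(t,round(r['p'],2),w(p,r['position']).round(3))
rel([[.4162,-.3934,.125]],[-84.2])
```

```text
[ 0.41643162 -0.39382557  0.19035165]
door_grip 0.74 [ 0.42  -0.392  0.085]
hinge_pin 0.58 [ 0.417 -0.36   0.132]
0.0 [-0.7 -1.2 66.6]
```

View pics/w2.png

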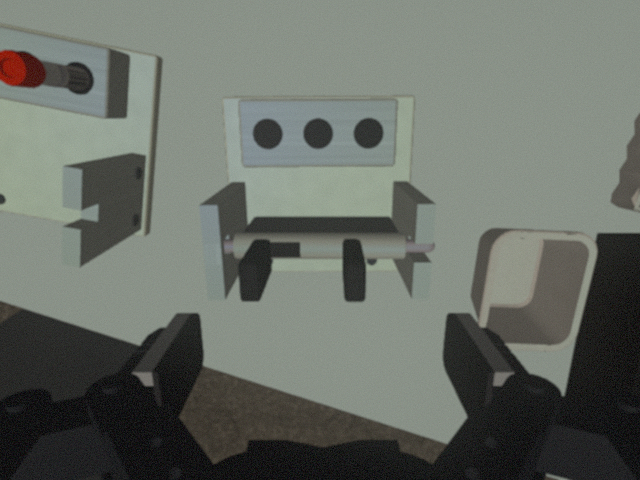

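Barrel spans columns 235–405 at row ~246, so it is centred and level. The full stand's slot in its −y ear shows clearly at x≈72, rows ~208–226.

Run:
```python
from h import *
p=shot('wrist')
def fr(o,yaw,q):
    c,s=np.cos(np.radians(yaw)),np.sin(np.radians(yaw)); d=np.array(q)[:2]-o; return (np.array([c*d[0]+s*d[1],-s*d[0]+c*d[1]])*1000).round(1)
Fe=np.array([.4386,-.1987]); Ee=np.array([.4195,-.391])
for a in [(235,246),(405,246)]: print('barrel',fr(Ee,5.8,ray(p,*a,.080)))
for a in [(268,133),(318,133),(368,133)]: print('well',fr(Ee,5.8,ray(p,*a,.042)))
for a in [(224,97),(414,96)]: print('rear base',fr(Ee,5.8,ray(p,*a,.012)))
for a in [(210,205),(217,298),(425,206),(422,298)]: print('earE ends',fr(Ee,5.8,ray(p,*a,.094)))
for a in [(72,166),(72,208),(72,226),(72,264)]: print('earF-',fr(Fe,-5.3,ray(p,*a,.094)))
for a in [(160,56)]: print('F rear right',fr(Fe,-5.3,ray(p,*a,.012)))
print(fr(Ee,5.8,[.4164,-.3936]))
```

```text
barrel [-2.8 48.7]
barrel [ -2.9 -53.1]
well [61.3 31.2]
well [61.3 -0.9]
well [ 61.3 -33. ]
rear base [84.4 64.6]
rear base [ 85.1 -67.5]
earE ends [25.1 57.8]
earE ends [-30.3  58.1]
earE ends [ 24.5 -59.8]
earE ends [-30.4 -62. ]
earF- [ 19.2 -57.4]
earF- [ -3.9 -57.8]
earF- [-14.2 -58. ]
earF- [-36.9 -58.5]
F rear right [ 86.9 -67.8]
[-3.3 -2.3]
```

In the tool's units: 65 mm / 750 = 0.0867, 58 mm / 750 = 0.0773.

Emit:
send_rows:
  rows: "0 0 0 0 0 0.0333 1; 0 0 0 0 0 0.06 1; 0 0 0 0 0 0.0773 1; 0 0 0 0 0 0.0867 1; 0 0 0 0 0 0.0867 1"
  grip_force: 30

```text
time: 6.05
eef_pos: [0.4157, -0.394, 0.1237]
tcp_rot: [0.999, 0.05, -0.0, -0.0]
contact_force: [-0.1, -1.3, 0.7]
opening: 1.002
finger_force: 0.0
```

Emit:
send_rows:
  rows: "0 0 0 0 0 0 0.8; 0 0 0 0 0 0 0.7; 0 0 0 0 0 0 0.6; 0 0 0 0 0 0 0.5; 0 0 0 0 0 0 0.2; 0 0 0 0 0 0 0; 0 0 0 0 0 0 -0.1; 0 0 0 0 0 0 -0.1"
  grip_force: 40

```text
time: 7.05
eef_pos: [0.4159, -0.3938, 0.1245]
tcp_rot: [0.999, 0.05, -0.0, -0.001]
contact_force: [-0.8, 5.1, 5.6]
opening: 0.526
finger_force: 42.5
```

In the tool's units: -6 mm / 750 = -0.008, -3 mm / 750 = -0.004.

Emit:
send_rows:
  rows: "0 0 0 0 0 -0.0013 -0.1; 0 0 0 0 0 -0.004 -0.1; 0 0 0 0 0 -0.008 -0.1; 0 0 0 0 0 -0.008 -0.1"

```text
time: 7.55
eef_pos: [0.4153, -0.3938, 0.1295]
tcp_rot: [0.999, 0.05, -0.001, -0.001]
contact_force: [-0.7, 2.8, -3.4]
opening: 0.521
finger_force: 42.1
```

In the tool's units: -18 mm / 750 = -0.024, -10 mm / 750 = -0.0133.

Emit:
send_rows:
  rows: "0 0 0 0 0 -0.0053 -0.1; 0 0 0 0 0 -0.0133 -0.1; 0 0 0 0 0 -0.024 -0.1; 0 0 0 0 0 -0.024 -0.1"

```text
time: 8.05
eef_pos: [0.416, -0.3938, 0.1493]
tcp_rot: [0.999, 0.05, 0.0, -0.0]
contact_force: [-0.4, 6.0, -0.4]
opening: 0.52
finger_force: 42.9
```

In the tool's units: -95 mm / 750 = -0.1267, -75 mm / 750 = -0.1.

Emit:
send_rows:
  rows: "0 0 0 0 0 -0.02 -0.1; 0 0 0 0 0 -0.0533 -0.1; 0 0 0 0 0 -0.1 -0.1; 0 0 0 0 0 -0.1267 -0.1; 0 0 0 0 0 -0.1267 -0.1; 0 0 0 0 0 -0.1267 -0.1"

```text
time: 8.8
eef_pos: [0.4154, -0.3939, 0.2419]
tcp_rot: [0.999, 0.05, -0.0, -0.0]
contact_force: [-0.8, 0.3, -2.6]
opening: 0.521
finger_force: 41.6
```

Run:
```python
from h import *
p=shot('wrist','w3.png')
s=ctrl.get_state();print(s['eef_pos'],s['contact_force'],s['wrist_torque'])
Fe=np.array([.4386,-.1987]);ux=np.array([.9957,-.0924]);uy=np.array([.0924,.9957])
for dx,dy in [(-9,0)]:
    t=Fe+ux*dx/1000+uy*dy/1000; print(t); rel([[*t,.245],[*t,.165]],[-95.3]*2)
```

```text
[ 0.41527461 -0.39360457  0.24126505] [ 0.28995861  0.01649856 -2.08458184] [ 0.0251533   0.02312077 -0.01867258]
[ 0.4296387 -0.1978684]
11.1 [  33.9 -193.3   -3.4]
11.1 [  34.1 -193.1   76.6]
```

View pics/w3.png

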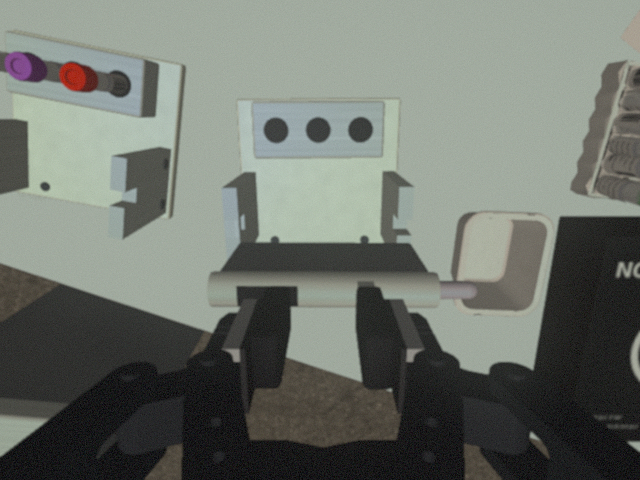

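The door is held with its pin flush; barrel spans columns 209–438 at row 289, stub to the right.

Run:
```python
from h import *
p=shot('wrist'); s=ctrl.get_state(); r=R.from_quat(s['tcp_rot'])
for a in [(209,289),(438,290)]: print((r.inv().apply(ray(p,*a,s['eef_pos'][2]-.0445)-s['eef_pos'])*1000).round(1))
```

```text
[  1.1 -49.8  44.6]
[ 0.7 51.6 44.4]
```

In the tool's units: -193 mm / 750 = -0.2573, -170 mm / 750 = -0.2267, 11.1 degrees / 120 = 0.0925.

Emit:
send_rows:
  rows: "0 0 0.0083 0.004 -0.0267 0 -0.1; 0 0 0.0333 0.0107 -0.0733 0 -0.1; 0 0 0.0583 0.02 -0.1267 0 -0.1; 0 0 0.0833 0.0307 -0.18 0 -0.1; 0 0 0.0917 0.04 -0.2267 0 -0.1; 0 0 0.0925 0.0453 -0.2573 0 -0.1; 0 0 0.0925 0.0453 -0.2573 0 -0.1; 0 0 0.0925 0.0453 -0.2573 0 -0.1"

```text
time: 9.9
eef_pos: [0.4301, -0.199, 0.2424]
tcp_rot: [0.999, -0.046, -0.0, 0.0]
contact_force: [0.2, 0.5, -1.8]
opening: 0.518
finger_force: 41.7
```

Run:
```python
from h import *
p=shot('wrist','w4.png'); s=ctrl.get_state(); print(s['eef_pos'],s['contact_force'])
```

```text
[ 0.4301042  -0.19934905  0.24259292] [-0.57455493 -0.5158584  -1.75397759]
```

View pics/w4.png

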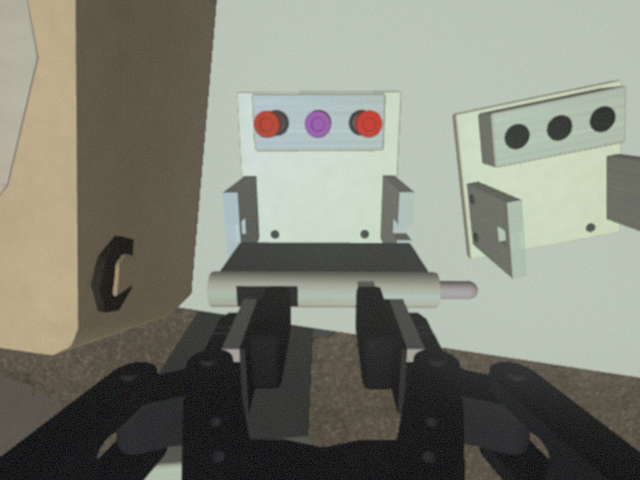

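Barrel sits at columns 209–438, row 289, over the full stand, with ear tops near columns 232 and 402. This nearly matches the view over the empty stand, so I'll compare the ears in the two pictures directly.

Run:
```python
from h import *
a=cv2.imread('pics/w3.png',0);b=cv2.imread('pics/w4.png',0)
U=6
def m(x0,x1,y0,y1,k=12):
    t=cv2.resize(a[y0:y1,x0:x1],None,fx=U,fy=U,interpolation=2); s=cv2.resize(b[y0-k:y1+k,x0-k:x1+k],None,fx=U,fy=U,interpolation=2)
    r=cv2.matchTemplate(s,t,cv2.TM_CCOEFF_NORMED); _,v,_,l=cv2.minMaxLoc(r); return round(v,2),l[0]/U-k,l[1]/U-k
print('L ear',m(218,262,170,240),'R ear',m(378,420,170,240),'slot',m(390,418,195,240),'winL',m(233,250,210,236))
print('block',m(236,262,95,165),m(372,404,95,165),'barrel',m(215,245,268,310),m(425,440,268,310))
p=shot('wrist')
q=[ray(p,*c,.094) for c in [(400,218),(401,218),(400,219)]]; print(np.linalg.norm(q[1]-q[0])*1000,np.linalg.norm(q[2]-q[0])*1000)
s=ctrl.get_state();print(R.from_quat(s['tcp_rot']).as_rotvec(True))
```

```text
L ear (0.98, 0.6666666666666661, 3.833333333333334) R ear (0.97, 0.0, 4.0) slot (0.96, 0.0, 3.833333333333334) winL (1.0, 0.8333333333333339, 4.166666666666668)
block (0.61, 0.3333333333333339, -7.333333333333333) (0.65, 0.8333333333333339, -6.833333333333333) barrel (1.0, 0.0, 0.0) (0.99, 0.0, 0.0)
0.6788592065291386 0.6993133039555212
[ 1.79799794e+02 -8.46450464e+00 -4.57606315e-02]
```

In the tool's units: 50 mm / 750 = 0.0667, 40 mm / 750 = 0.0533.

Emit:
send_rows:
  rows: "0 0 0 -0.004 0 0.0133 -0.1; 0 0 0 -0.004 0 0.0333 -0.1; 0 0 0 -0.004 0 0.0533 -0.1; 0 0 0 -0.004 0 0.0667 -0.1; 0 0 0 -0.004 0 0.0667 -0.1"

```text
time: 10.62
eef_pos: [0.4266, -0.1979, 0.1916]
tcp_rot: [0.999, -0.047, -0.001, -0.001]
contact_force: [0.4, -0.6, -1.4]
opening: 0.526
finger_force: 41.7
```

In the tool's units: 43 mm / 750 = 0.0573, 39 mm / 750 = 0.052.

Emit:
send_rows:
  rows: "0 0 0 0 0 0.0107 -0.1; 0 0 0 0 0 0.0213 -0.1; 0 0 0 0 0 0.032 -0.1; 0 0 0 0 0 0.0427 -0.1; 0 0 0 0 0 0.052 -0.1; 0 0 0 0 0 0.0573 -0.1; 0 0 0 0 0 0.0573 -0.1"

```text
time: 11.5
eef_pos: [0.4271, -0.1983, 0.1497]
tcp_rot: [0.999, -0.047, -0.0, -0.0]
contact_force: [0.5, 0.6, -1.9]
opening: 0.52
finger_force: 41.7
```

In the tool's units: 3 mm / 750 = 0.004, 2 mm / 750 = 0.0027.

Emit:
send_rows:
  rows: "0 0 0 0 0 0.0013 -0.1; 0 0 0 0 0 0.0027 -0.1; 0 0 0 0 0 0.004 -0.1; 0 0 0 0 0 0.004 -0.1"

```text
time: 12.0
eef_pos: [0.4273, -0.1984, 0.147]
tcp_rot: [0.999, -0.047, 0.0, -0.0]
contact_force: [0.6, -0.8, -3.0]
opening: 0.521
finger_force: 41.7
```

In the tool's units: 5 mm / 750 = 0.0067, 4.5 mm / 750 = 0.006.

Emit:
send_rows:
  rows: "0 0 0 0 0 0.0013 -0.1; 0 0 0 0 0 0.0027 -0.1; 0 0 0 0 0 0.004 -0.1; 0 0 0 0 0 0.0053 -0.1; 0 0 0 0 0 0.006 -0.1; 0 0 0 0 0 0.0067 -0.1; 0 0 0 0 0 0.0067 -0.1"

```text
time: 12.88
eef_pos: [0.4272, -0.1984, 0.142]
tcp_rot: [0.999, -0.047, -0.0, -0.0]
contact_force: [0.6, -0.2, -1.6]
opening: 0.519
finger_force: 41.7
```

In the tool's units: 1 mm / 750 = 0.0013, 0.5 mm / 750 = 0.0007.

Emit:
send_rows:
  rows: "0 0 0 0 0 0.0007 -0.1; 0 0 0 0 0 0.0013 -0.1; 0 0 0 0 0 0.0013 -0.1"

```text
time: 13.25
eef_pos: [0.4272, -0.1984, 0.141]
tcp_rot: [0.999, -0.047, -0.0, -0.0]
contact_force: [0.2, -0.0, -1.5]
opening: 0.519
finger_force: 41.7
```

In the tool's units: 1 mm / 750 = 0.0013, 0.5 mm / 750 = 0.0007.

Emit:
send_rows:
  rows: "0 0 0 0 0 0.0007 -0.1; 0 0 0 0 0 0.0013 -0.1; 0 0 0 0 0 0.0013 -0.1"

```text
time: 13.62
eef_pos: [0.4272, -0.1984, 0.14]
tcp_rot: [0.999, -0.047, -0.0, -0.0]
contact_force: [0.2, 0.4, -2.6]
opening: 0.521
finger_force: 41.7
```

In the tool's units: 2 mm / 750 = 0.0027, 1.4 mm / 750 = 0.0019.

Emit:
send_rows:
  rows: "0 0 0 0 0 0.0009 -0.1; 0 0 0 0 0 0.0019 -0.1; 0 0 0 0 0 0.0027 -0.1; 0 0 0 0 0 0.0027 -0.1"

```text
time: 14.12
eef_pos: [0.4272, -0.1984, 0.1379]
tcp_rot: [0.999, -0.047, -0.0, -0.0]
contact_force: [0.1, -1.0, -3.1]
opening: 0.522
finger_force: 41.7
```

In the tool's units: 2 mm / 750 = 0.0027, 1.4 mm / 750 = 0.0019.

Emit:
send_rows:
  rows: "0 0 0 0 0 0.0009 -0.1; 0 0 0 0 0 0.0019 -0.1; 0 0 0 0 0 0.0027 -0.1; 0 0 0 0 0 0.0027 -0.1"

```text
time: 14.62
eef_pos: [0.4272, -0.1984, 0.1359]
tcp_rot: [0.999, -0.047, -0.0, -0.0]
contact_force: [0.4, 0.1, -2.2]
opening: 0.523
finger_force: 41.7
```

In the tool's units: 2 mm / 750 = 0.0027, 1.4 mm / 750 = 0.0019.

Emit:
send_rows:
  rows: "0 0 0 0 0 0.0009 -0.1; 0 0 0 0 0 0.0019 -0.1; 0 0 0 0 0 0.0027 -0.1; 0 0 0 0 0 0.0027 -0.1"

```text
time: 15.12
eef_pos: [0.4272, -0.1984, 0.134]
tcp_rot: [0.999, -0.047, -0.0, -0.0]
contact_force: [-0.2, 0.9, -2.8]
opening: 0.522
finger_force: 41.7
```

In the tool's units: 4 mm / 750 = 0.0053, 3 mm / 750 = 0.004.

Emit:
send_rows:
  rows: "0 0 0 0 0 0.0013 -0.1; 0 0 0 0 0 0.0027 -0.1; 0 0 0 0 0 0.004 -0.1; 0 0 0 0 0 0.0053 -0.1; 0 0 0 0 0 0.0053 -0.1"

```text
time: 15.75
eef_pos: [0.4272, -0.1984, 0.1299]
tcp_rot: [0.999, -0.047, -0.0, -0.0]
contact_force: [0.2, -0.3, -2.9]
opening: 0.52
finger_force: 41.7
```

In the tool's units: 4 mm / 750 = 0.0053, 3 mm / 750 = 0.004.

Emit:
send_rows:
  rows: "0 0 0 0 0 0.0013 -0.1; 0 0 0 0 0 0.0027 -0.1; 0 0 0 0 0 0.004 -0.1; 0 0 0 0 0 0.0053 -0.1; 0 0 0 0 0 0.0053 -0.1"

```text
time: 16.38
eef_pos: [0.4272, -0.1983, 0.1259]
tcp_rot: [0.999, -0.047, -0.0, -0.0]
contact_force: [0.4, 0.6, -2.4]
opening: 0.523
finger_force: 41.7
```

In the tool's units: 0.8 mm / 750 = 0.0011, 0.4 mm / 750 = 0.0005.

Emit:
send_rows:
  rows: "0 0 0 0 0 0.0005 -0.1; 0 0 0 0 0 0.0011 -0.1; 0 0 0 0 0 0.0011 -0.1"

```text
time: 16.75
eef_pos: [0.4272, -0.1984, 0.1252]
tcp_rot: [0.999, -0.047, -0.0, -0.0]
contact_force: [-1.0, -0.1, -2.5]
opening: 0.522
finger_force: 41.7
```

In the tool's units: 0.6 mm / 750 = 0.0008, 0.3 mm / 750 = 0.0004.

Emit:
send_rows:
  rows: "0 0 0 0 0 0.0004 -0.1; 0 0 0 0 0 0.0008 -0.1; 0 0 0 0 0 0.0008 -0.1"

```text
time: 17.12
eef_pos: [0.4272, -0.1984, 0.1246]
tcp_rot: [0.999, -0.047, -0.0, 0.0]
contact_force: [-0.5, -0.3, -1.4]
opening: 0.521
finger_force: 41.7
```

In the tool's units: 0.5 mm / 750 = 0.0007, 0.3 mm / 750 = 0.0004.

Emit:
send_rows:
  rows: "0 0 0 0 0 0.0004 -0.1; 0 0 0 0 0 0.0007 -0.1; 0 0 0 0 0 0.0007 -0.1"

```text
time: 17.5
eef_pos: [0.4274, -0.1985, 0.1244]
tcp_rot: [0.999, -0.047, 0.0, 0.0]
contact_force: [-0.6, 1.0, 0.6]
opening: 0.519
finger_force: 41.4
```

In the tool's units: 0.2 mm / 750 = 0.0003.

Emit:
send_rows:
  rows: "0 0 0 0 0 0.0003 -0.1; 0 0 0 0 0 0.0003 0.1; 0 0 0 0 0 0.0003 0.25; 0 0 0 0 0 0.0003 0.4; 0 0 0 0 0 0.0003 0.55; 0 0 0 0 0 0.0003 0.75; 0 0 0 0 0 0.0003 1; 0 0 0 0 0 0.0003 1"

```text
time: 18.5
eef_pos: [0.4274, -0.199, 0.1242]
tcp_rot: [0.999, -0.047, 0.0, 0.001]
contact_force: [0.2, 0.1, -0.3]
opening: 1.002
finger_force: 0.0
```

Emit:
send_rows:
  rows: "0 0 0 0 0 0 1; 0 0 0 0 0 0 1; 0 0 0 0 0 0 1"

```text
time: 18.88
eef_pos: [0.4273, -0.1985, 0.1239]
tcp_rot: [0.999, -0.047, 0.0, 0.0]
contact_force: [0.4, 0.4, 0.7]
opening: 0.999
finger_force: 0.0
```

Run:
```python
from h import *
s=ctrl.get_state(); print(s['eef_pos'],s['contact_force'],s['opening'])
im=shot('wrist')['color'][:,:,::-1]; sc=shot('scene')['color'][:,:,::-1]
a=cv2.resize(im,(640,480))[120:420,100:540]; b=cv2.resize(sc[220:400,140:404],None,fx=5/3,fy=5/3,interpolation=2)
cv2.imwrite('pics/v.png',np.vstack([a,b[:300,:440]]))
```

```text
[ 0.42725092 -0.19845386  0.12394313] [0.44821878 0.41981794 0.70130268] 0.9989885420087067
```

View pics/v.png

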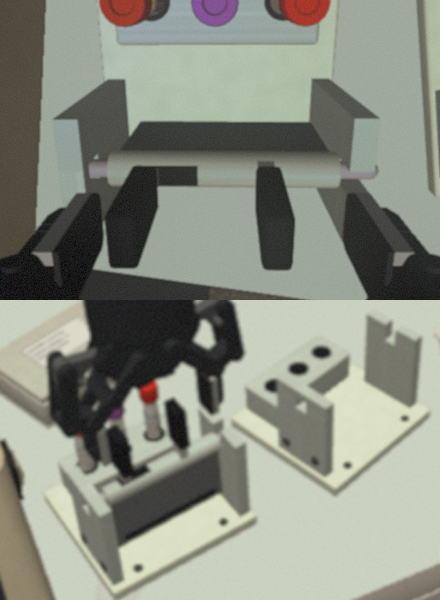

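The door hangs level in the full stand, with the tabs spread apart again and the pin out to the left at (97,168). I'll withdraw straight up and check.

In the tool's units: -66 mm / 750 = -0.088, -45 mm / 750 = -0.06.

Emit:
send_rows:
  rows: "0 0 0 0 0 -0.004 1; 0 0 0 0 0 -0.0133 1; 0 0 0 0 0 -0.0333 1; 0 0 0 0 0 -0.06 1; 0 0 0 0 0 -0.088 1; 0 0 0 0 0 -0.088 1; 0 0 0 0 0 -0.088 1"

```text
time: 19.85
eef_pos: [0.4271, -0.1983, 0.1897]
tcp_rot: [0.999, -0.047, -0.0, -0.0]
contact_force: [0.5, 0.3, -1.2]
opening: 0.995
finger_force: 0.0
```

Run:
```python
from h import *
s=ctrl.get_state(); print(s['eef_pos'],s['contact_force'],s['opening'])
im=shot('wrist')['color'][:,:,::-1]; old=cv2.imread('pics/w2.png')
a=cv2.resize(im[160:310,180:460],None,fx=2,fy=2,interpolation=2); b=cv2.resize(old[160:310,180:460],None,fx=2,fy=2,interpolation=2)
cv2.imwrite('pics/v2.png',np.vstack([a,b]))
```

```text
[ 0.4270666  -0.19825966  0.18974508] [ 0.54507132  0.26973215 -1.15503603] 0.9949177895700311
```

View pics/v2.png

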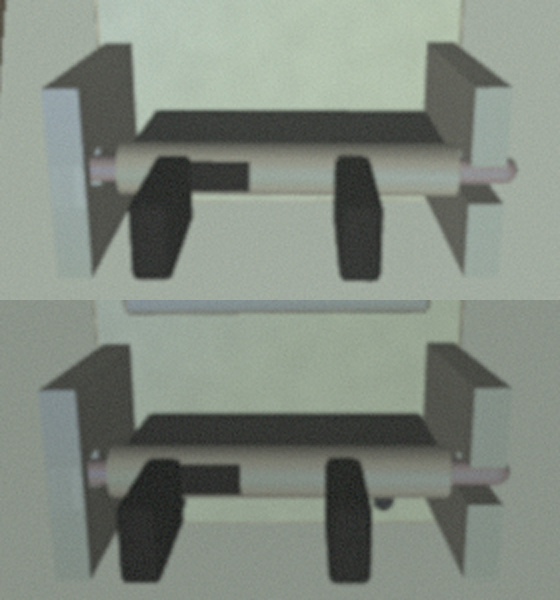

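The door (top) hangs just as it originally did on the empty stand (bottom), with the same tab spread and the pin passing into the window.

```bash
python3 -c "
from plant import ctrl
print(ctrl.sign_off())"
```

```text
the job is handed in; nothing more can be done
None
```

The splash door now hangs fully down between the ears of the stand with the tubes, and the sprung pin is out in its window. The tub was not touched, contact forces stayed at a few newtons, and I handed the job in at about 20 s.

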